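# Set the length stop of a portioning guide and clamp it, keeping hold

### The job

Turn the blue latch knob on the portioning guide clockwise, right round to its end, to free the length stop; then push the stop along the rail, against its spring, until its black pointer is over the red mark on the scale. Hold it there while you squeeze the orange cam lever fully closed against the black grip plate, and finish still holding plate and lever pinched together with the pointer on the mark. Leave the utensils round it alone.

Things in the scene. Friction and masses are not known exactly. Their poses are not given: they have to be found in the camera images.
- guide: Portioning guide, fixed: beech board 270 x 490 x 20 mm. Origin on the table top under the rail's middle line. Its +y runs along the rail (top at 40 mm) from the latch knob (215 mm to -y of the origin) past the length stop to the white slotted knife guide (70 mm high, 190 to 205 mm to +y); z up. Place and yaw (up to 0.35 rad either way) vary.
- latch_knob (a joint): Turn of the latch knob, rad: 0 to 0.15 at the start (latched), grows clockwise seen from above to its stop at 1.4. Below about 0.3 its steel hook (72 mm long, 66 mm above the table) stands in front of the stop's tail pin and bars it. Stiff: about 0.1 N m; stays where it is left.
- latch_grip (a point): Point on the knob's axis at the height to grip, 92 mm above the table. The knob's blue wing is a bar 12 mm thick, 46 mm long and 40 mm tall (68 to 108 mm above the table), its length along this point's y, its thickness along x. The point turns with the knob. Below 68 mm are a round hub 36 mm across and the hook.
- stop (a joint): Travel of the length stop along the rail, m: 0 at home (knob end), grows towards the knife guide (+y of the guide), up to 0.19. A spring pulls it home with about 2.5 N at 0 and 5.5 N at 0.19, so it runs back if let go while the cam lever is open. Only the closed cam lever brakes it on the rail.
- stop_grip (a point): Pinch point of the length stop, 90 mm above the table, midway between grip plate and closed cam handle; axes as the guide's; fingers close along x. Plate and handle reach from 46 mm behind it (-y) to 14 mm ahead. The aluminium stop plate's back face is 18 mm to +y: fingers straddling plate and handle can push the stop by it. Stop plate: 120 mm wide, 6 thick, top at 112 mm.
- grip_plate (a point): Fixed black upright plate on the stop, 7 x 60 x 55 mm (55 to 110 mm above the table), this point at its centre. Its outer face (to -x of the guide) lies 14 mm from the pinch point; the robot's side at yaw 0.
- cam_handle (a point): Orange handle of the cam lever, 7 x 63 x 46 mm (63 to 109 mm above the table), this point at its centre; its length along its y. Its upright hinge is at its -y end. Closed, it is parallel to the grip plate with its outer face 14 mm to +x of the pinch point (28 mm over plate and handle); open, its free end stands about 17 mm further out.
- cam_lever (a joint): Angle of the cam lever, rad: 0 to 0.03 at the start (open), grows as it closes towards the grip plate, up to 0.28 (closed). It takes about 6 to 12 N at the handle's free end and stays where it is left. It brakes the stop on the rail from about 0.2.
- pointer_tip (a point): Tip of the black pointer (4 mm wide) that sticks out from the stop plate to the +x side, over the white scale strip, 31 mm above the table; moves with the stop.
- mark_center (a point): Middle of the red mark, a flat band 10 mm wide along the rail and 24 mm across it, in the white scale strip on the board (24 mm above the table), axes as the guide's. It differs each time (stop travel of about 83 to 173 mm) and cannot be moved. The pointer is on the mark when the two have the same y along the guide.
- cutter: Bystander: steel ring cutter, 38 mm across, 30 mm tall, standing on the board; origin at its underside.
- spoon: Bystander: spoon 220 mm long lying on the table to the right of the guide.
- cup: Bystander: white mug, 76 mm across, 75 mm tall, on the left; origin at its underside.
- spice: Bystander: amber glass jar with green cap, 48 mm across, 85 mm tall, on the right; origin at its underside.
- small_cutter: Bystander: small brass ring cutter, 30 mm across, 28 mm tall, standing on the board beside the scale strip; origin at its underside.

How it is judged:
By the outcome, as a careful person would: the job done as asked, in the order asked, and still so for the second after the job is handed in, while the arm keeps its last pose, push and grip.
It also fails if it takes over 51 s, if anything falls off the work surface, if the arm or the gripper's body presses on something with over 40 N, if the wrist force passes 120 N, or if a joint passes its speed limit or range.

### The arm

A 7-joint arm with a two-finger parallel gripper is mounted at the origin on the work surface. World frame = base frame: x ahead of the robot, y to its left, z up, the work surface at z = 0. Lengths are in m, angles in degrees, forces in N, time in s.
With the tool pointing down it reaches from about 0.35 to 0.9 m from the base axis. Payload 8.1 kg.
Tool frame: the origin (TCP) lies at the very end of the fingers, on their centre line; the grasp point (between the pads) lies 19 mm behind it; z points along the fingers, y is the direction in which the jaws open and shut (so a half turn about z gives the same grasp; the last joint's range is limited). The gripper opens to 85 mm and grips with 20 to 120 N. Pads are 22 mm wide; open, the fingers measure 114 mm over their backs; the gripper's body (76 mm by 85 mm) begins 54 mm behind the grasp point. The pads swing forward as they close: fully open they stand 13 mm farther back than shut.
Start: joints at [-77.67, 24.895, 1.432, 90.138, -0.665, 64.973, -4.303], TCP at [0.195, 0.594, 0.231] pointing down, gripper open.
Joint ranges: [-149.89, 149.89], [-25.12, 119.58], [-72.63, 75.52], [4.76, 147.25], [-75.54, 255.54], [6.69, 114.76], [-157.13, 157.13]. Speed limits (degrees/s): [127.2, 127.2, 172.46, 172.46, 180, 180, 180].

### API

Orientations are given as a 3x3 rotation matrix whose columns are the frame's x, y, z axes.
In Python, from cell import * gives the robot as it stands.
- The arm moves only by the shell command python3 -m pendant 'ROWS'. ROWS is JSON, a list of rows, each a list of 3 entries, a list of its own where there are three numbers: the closure, from 0 (fully open) to 1 (shut), then the shift along the tool's x, y, z in units of 50 mm (1.0 is 50 mm), then the turn, a rotation vector about the tool's x, y, z in units of 8 degrees (1.0 is 8 degrees). A call has 1 to 8 rows; each row is the pose to reach, as a shift and turn from the pose measured when the call began, along the tool's axes at that moment; what a row does not reach only later rows make up. A row lasts 1/10 s, in which the tool goes at most 50 mm and 8.59 degrees, less where a joint would pass 70% of its speed; a pose out of reach is approached as far as the arm can. A call with a gripper value outside its range is refused whole. The fingers move at their own pace and stop on an object; the grip force is fixed at half the most. Time passes only in rows, so rows that repeat a pose let the fingers close. It gives the time, the measured TCP pose, the force and the opening at its end, in the units of the state.
- observe(): the state, without advancing time (a new reading comes with each control period).
- grab_frame(name): name is "scene" or "top" or "wrist"; returns a dict with "frame" (400x640x3 uint8, red, green, blue), "K" (3x3 intrinsics, pixels), "R" (3x3) and "t" (3): a world point X has camera coordinates R X + t; the wrist camera has in their place "T_tool_cam" (4x4, takes a point from camera to tool coordinates, whose origin is the TCP and whose axes are the flange's). Camera axes: x right, y down, z forward; pixel columns grow to the right and rows downward; lengths in m; the calibration is good to about 2 mm. A picture is of the moment at which its call begins: read the wrist's pose just before it. There is no depth.
- finish_job(): hands the job in, once; it reports no verdict.
The state is a dict: "time": time; "joint_positions": joint angles; "dq": joint speeds; "joint_efforts": joint torques, N m; "ee_pos": TCP position; "eef_rot": TCP orientation; "ft_force": force on the tool from outside, world axes, zero at the start; "wrist_torque": the same for the moment, N m; "grip_width": opening from 0.0 (shut) to 1.0 (fully open).
Only numpy, scipy, OpenCV 4.12 (cv2) and the standard library are available. Lean on these libraries where they do the work, as an engineer would, in place of code of your own. Each camera call takes 0.05 s, during which the arm holds its last target. There are 200 camera calls.

## Working session

There is one attempt and no reset: what is moved stays moved. The work goes in short steps, Python scripts to look and compute and a shell command to move; the robot and the scene stay as the last step left them, time stands still between calls to the robot, and variables do not carry over. Pictures are saved under pics/ and viewed, about 8 in all and at most 12, crops included, and the job is handed in when it is done.

```bash
ls; mkdir -p pics; python3 - <<'E'
from cell import *
import cv2,numpy as np
s=observe();print(s)
a=[]
for n in("scene","top"):
    f=grab_frame(n);np.savez(n+'0.npz',**f);cv2.imwrite(f'pics/{n}0.png',f['frame'][...,::-1]);print(n,f['K'].tolist(),f['R'].tolist(),f['t'].tolist())
E
```

```text
pics
{'time': 0.0, 'joint_positions': array([-77.67043679,  24.9367229 ,   1.43230256,  90.1901364 ,
        -0.66475839,  64.97315951,  -4.30308061]), 'dq': array([ 0.02587872, -0.04660628,  0.01695527, -0.00208178,  0.05964649,
       -0.00641539, -0.02454893]), 'joint_efforts': array([-4.97721121e-04, -6.70455837e+01,  1.02548450e+00, -3.16210413e+01,
        1.56702823e-02,  1.23774481e-02, -6.36743539e-05]), 'ee_pos': array([0.19520091, 0.59319442, 0.23051634]), 'eef_rot': array([[-9.49897569e-01,  3.12561170e-01, -3.51812394e-04],
       [ 3.12561330e-01,  9.49896298e-01, -1.56137615e-03],
       [-1.53840265e-04, -1.59311036e-03, -9.99998719e-01]]), 'ft_force': array([ 0.19431119,  0.05267986, -0.73396958]), 'wrist_torque': array([-0.02782752, -0.00144586,  0.01397752]), 'grip_width': 0.9979896963506178}
scene [[510.20782994760594, 0.0, 314.90069115058833], [0.0, 510.20782994760594, 199.26878663391685], [0.0, 0.0, 1.0]] [[0.6750323471180115, 0.7377135087678004, -0.010493299092699988], [0.6126696286402539, -0.5684237443109807, -0.5491178134474407], [-0.4110562692456614, 0.3642433607974008, -0.8356790757395168]] [-0.3994767787133714, -0.30789032499993524, 1.9499417147652722]
top [[420.63730057985106, 0.0, 310.9753206014173], [0.0, 420.63730057985106, 195.4567984232906], [0.0, 0.0, 1.0]] [[-0.013113197239380427, -0.9997951806532456, -0.015415602508661417], [-0.9908751289787877, 0.015061374987195595, -0.13393891799908705], [0.13414366488743404, 0.013518569674304377, -0.9908696813630582]] [0.01219995187569045, 0.5951588052939532, 1.3565603789838947]
```

View pics/scene0.png

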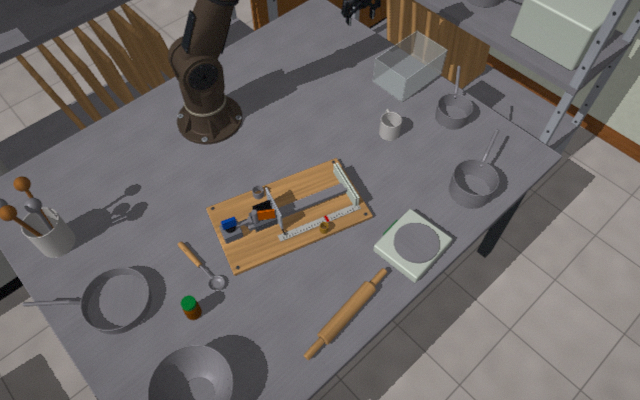

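View pics/top0.png

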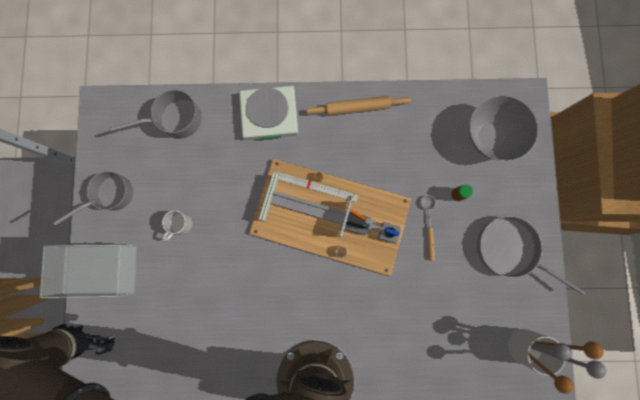

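The views show the guide in front of the robot. In the top view the blue knob is at (390,232), the orange lever at (360,218), the red mark at (309,184), and the board corners are at about (275,162), (410,200), (388,273) and (252,235).

```bash
cat > h.py <<'E'
import numpy as np,cv2
from cell import *
def ray(f,uv):
    d=np.linalg.inv(f['K'])@np.array([*uv,1.]); return -f['R'].T@f['t'], f['R'].T@d
def plane(f,uv,z):
    o,d=ray(f,uv); return o+d*(z-o[2])/d[2]
def tri(f,a,g,b):
    (o,d),(p,e)=ray(f,a),ray(g,b)
    k=np.linalg.lstsq(np.c_[d,-e],p-o,rcond=None)[0]
    A,B=o+d*k[0],p+e*k[1]; return (A+B)/2,np.linalg.norm(A-B)
def proj(f,X):
    c=f['R']@X+f['t'];c=f['K']@c;return c[:2]/c[2]
RNG=dict(blue=((105,130,60),(130,255,255)),orange=((5,215,120),(16,255,255)),red=((0,170,90),(4,255,255)))
def mask(f,n,roi):
    h=cv2.cvtColor(f['frame'],cv2.COLOR_RGB2HSV);m=cv2.inRange(h,*map(np.array,RNG[n]))
    if n=='red': m|=cv2.inRange(h,np.array((174,170,90)),np.array((180,255,255)))
    r=np.zeros_like(m);x0,y0,x1,y1=roi;r[y0:y1,x0:x1]=m[y0:y1,x0:x1];return r
def cen(m):
    y,x=np.nonzero(m);return np.array([x.mean(),y.mean()]),len(x)
E
python3 - <<'E'
from h import *
S=dict(np.load('scene0.npz'));T=dict(np.load('top0.npz'))
rs=(200,150,380,275);rt=(245,155,415,280)
for n in('blue','orange','red'):
    a,i=cen(mask(S,n,rs));b,j=cen(mask(T,n,rt));print(n,a,i,b,j,tri(S,a,T,b))
    if n=='red':print(plane(S,a,.024),plane(T,b,.024))
# board
for f,r,nm in((S,rs,'S'),(T,rt,'T')):
    h=cv2.cvtColor(f['frame'],cv2.COLOR_RGB2HSV);m=cv2.inRange(h,np.array((8,70,90)),np.array((25,200,255)))
    q=np.zeros_like(m);q[r[1]:r[3],r[0]:r[2]]=m[r[1]:r[3],r[0]:r[2]]
    q=cv2.morphologyEx(q,cv2.MORPH_OPEN,np.ones((3,3)))
    n,l,st,_=cv2.connectedComponentsWithStats(q);pts=np.argwhere(l==1+st[1:,4].argmax())[:,::-1]
    pts=cv2.findNonZero(q)[:,0]
    P=np.array([plane(f,p,.02)[:2] for p in pts],np.float32)
    (c,wh,ang)=cv2.minAreaRect(P);print(nm,c,wh,ang,cv2.boxPoints((c,wh,ang)).tolist())
big=[]
for f,r in((S,(200,150,380,275)),(T,(245,150,425,280))):
    big.append(cv2.resize(f['frame'][r[1]:r[3],r[0]:r[2],::-1],(780,290*1 if 0 else 295)))
cv2.imwrite('pics/crop.png',np.vstack(big))
E
```

```text
blue [228.64885496 222.92366412] 131 [391.07692308 231.12307692] 65 (array([ 0.47024513, -0.24988905,  0.08847624]), np.float64(0.003472204902834327))
orange [266.04651163 213.93023256] 129 [357.57894737 215.15789474] 19 (array([ 0.52316396, -0.14440512,  0.08836975]), np.float64(0.0004669129306400257))
red [326.18181818 218.27272727] 11 [308.4 184. ] 5 (array([0.63599372, 0.01134475, 0.02404781]), np.float64(0.0019856248116778457))
[0.63547063 0.01049957 0.024     ] [0.63656701 0.01216869 0.024     ]
S (0.5314298868179321, -0.06250765919685364) (0.49005326628685, 0.2757384777069092) 72.81278991699219 [[0.3273131847381592, -0.2558528184890747], [0.5907384157180786, -0.3373320996761322], [0.7355465888977051, 0.13083750009536743], [0.47212135791778564, 0.21231678128242493]]
T (0.5282307267189026, -0.05836963653564453) (0.48989880084991455, 0.2701067328453064) 72.79290008544922 [[0.3267596364021301, -0.2524031698703766], [0.5847768187522888, -0.3323078751564026], [0.729701817035675, 0.13566389679908752], [0.47168463468551636, 0.21556860208511353]]
```

View pics/crop.png

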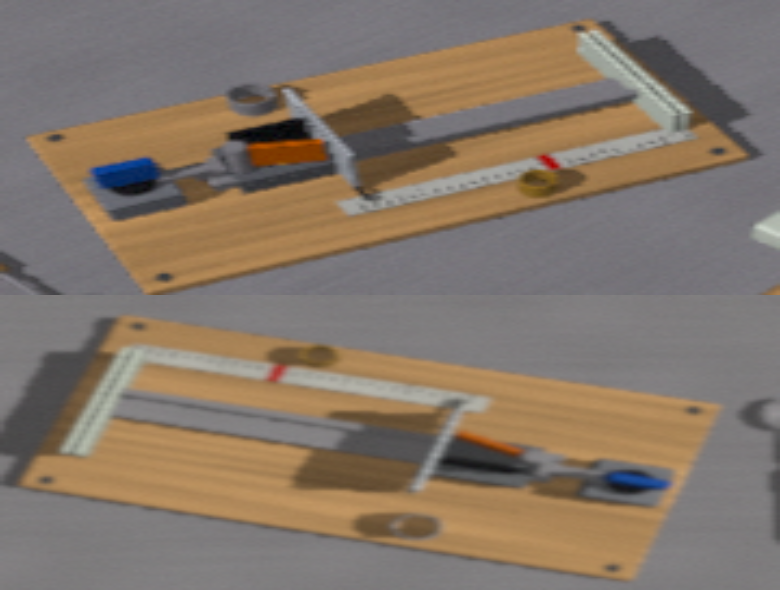

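The crops agree with the given layout. The guide's yaw is about -17.2°, the wing at (0.470,-0.250,0.088) lies roughly along the rail, and the mark is at (0.636,0.011,0.024). I'm moving toward the knob by an arc at safe height.

```bash
cat >> h.py <<'E'
from scipy.spatial.transform import Rotation as Ro
def togo(p,ang):
    """target TCP p, tool y axis at world azimuth ang (deg, mod 180), tool down -> shift,turn in pendant units"""
    s=observe();R=s['eef_rot'];best=None
    for a in(ang,ang+180):
        a=np.radians(a);y=np.array([np.cos(a),np.sin(a),0]);z=np.array([0,0,-1.]);W=np.c_[np.cross(y,z),y,z]
        v=Ro.from_matrix(R.T@W).as_rotvec(degrees=True)/8
        if best is None or np.linalg.norm(v)<np.linalg.norm(best):best=v
    print('shift',(R.T@(np.array(p)-s['ee_pos'])/.05).round(3),'turn',best.round(3),'t',round(s['time'],2),'f',s['ft_force'].round(1),'w',round(s['grip_width'],3),'q',s['joint_positions'].round(0))
E
python3 -m pendant '[[0,[-7.3,-5.9,0],[0,0,6]],[0,[-7.3,-5.9,0],[0,0,6]],[0,[-7.3,-5.9,0],[0,0,6]],[0,[-7.3,-5.9,0],[0,0,6]],[0,[-7.3,-5.9,0],[0,0,6]],[0,[-7.3,-5.9,0],[0,0,6]],[0,[-7.3,-5.9,0],[0,0,6]],[0,[-7.3,-5.9,0],[0,0,6]]]'
python3 -c "
from h import *
togo([.47,-.25,.24],-20)"
```

```text
time: 0.9
ee_pos: [0.4125, 0.2556, 0.2311]
eef_rot: [[-0.404, 0.915, -0.0], [0.915, 0.404, -0.001], [-0.001, -0.001, -1.0]]
ft_force: [0.8, 0.6, -0.2]
grip_width: 0.999
shift [-9.716 -3.029 -0.166] turn [-4.000e-03  1.000e-02  5.475e+00] t 0.9 f [ 0.8  0.6 -0.2] w 0.999 q [-55.  12.  20. 110.  -5.  59.  -9.]
```

```bash

python3 -m pendant '[[0,[-9.7,-3,-0.2],[0,0,5.5]],[0,[-9.7,-3,-0.2],[0,0,5.5]],[0,[-9.7,-3,-0.2],[0,0,5.5]],[0,[-9.7,-3,-0.2],[0,0,5.5]],[0,[-9.7,-3,-0.2],[0,0,5.5]],[0,[-9.7,-3,-0.2],[0,0,5.5]],[0,[-9.7,-3,-0.2],[0,0,5.5]],[0,[-9.7,-3,-0.2],[0,0,5.5]]]' >/dev/null
python3 -c "
from h import *
togo([.47,-.25,.24],-20)"
```

```text
shift [-1.954  0.973 -0.007] turn [ 0.002  0.006 -0.021] t 1.7 f [ 0.9  0.4 -0.2] w 0.999 q [-24.  12.  42. 111.  -9.  60.   2.]
```

```bash

python3 -m pendant '[[0,[-2,1,0],[0,0,0]],[0,[-2,1,0],[0,0,0]],[0,[-2,1,0],[0,0,0]],[0,[-2,1,0],[0,0,0]]]' >/dev/null
cat >> h.py <<'E'
def wrist():
    s=observe();f=grab_frame('wrist');M=np.eye(4);M[:3,:3]=s['eef_rot'];M[:3,3]=s['ee_pos'];I=np.linalg.inv(M@f['T_tool_cam']);f['R'],f['t']=I[:3,:3],I[:3,3];return f
E
python3 - <<'E'
from h import *
togo([.47,-.25,.24],-20)
f=wrist();np.savez('w1.npz',**f);cv2.imwrite('pics/w1.png',f['frame'][...,::-1])
m=mask(f,'blue',(0,0,640,400));print(cen(m))
P=np.array([plane(f,p,.108)[:2] for p in cv2.findNonZero(m)[:,0]],np.float32);print(cv2.minAreaRect(P))
for n in('orange','red'):
    m=mask(f,n,(0,0,640,400));
    if m.any(): print(n,cen(m))
E
```

```text
shift [ 0.108 -0.031 -0.013] turn [-0.001  0.018 -0.056] t 2.1 f [0.2 0.1 0.2] w 1.0 q [-10.  19.  43. 105. -14.  62.  18.]
(array([313.1595092 , 182.16411043]), 652)
((0.470926433801651, -0.24667733907699585), (0.048406388610601425, 0.012473427690565586), 71.58318328857422)
orange (array([335.,  12.]), 1)
```

View pics/w1.png

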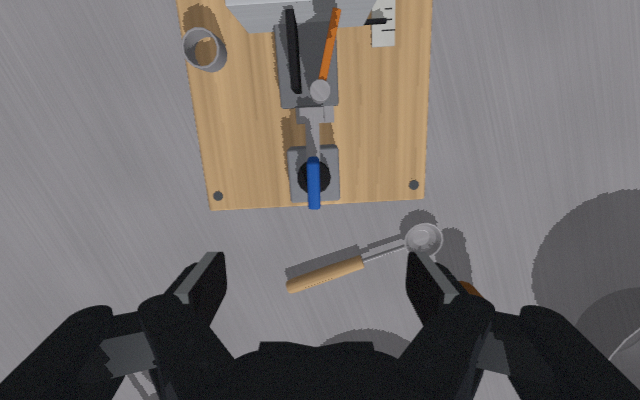

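The wrist view shows the blue wing at (313,182), measuring 48×12.5 mm, centre (0.471,-0.247), long axis at 71.6°. That fits the given size, so I'll descend and grip.

```bash
python3 -c "
from h import *
togo([.471,-.247,.075],-18.4)"
```

```text
shift [ 0.133 -0.021  3.283] turn [-0.006  0.01  -0.239] t 2.15 f [ 0.2  0.7 -0.4] w 1.002 q [-10.  19.  43. 105. -14.  62.  18.]
```

```bash

python3 -m pendant '[[0,[0.13,-0.02,1],[0,0,-0.24]],[0,[0.13,-0.02,2],[0,0,-0.24]],[0,[0.13,-0.02,2.8],[0,0,-0.24]],[0,[0.13,-0.02,3.28],[0,0,-0.24]],[0,[0.13,-0.02,3.28],[0,0,-0.24]],[0,[0.13,-0.02,3.28],[0,0,-0.24]]]'
python3 -m pendant '[[1,[0,0,0],[0,0,0]],[1,[0,0,0],[0,0,0]],[1,[0,0,0],[0,0,0]],[1,[0,0,0],[0,0,0]],[1,[0,0,0],[0,0,0]],[1,[0,0,0],[0,0,0]],[1,[0,0,0],[0,0,0]],[1,[0,0,0],[0,0,0]]]'
python3 -c "
from h import *
togo([.471,-.247,.075],-18.4);print(observe()['wrist_torque'])"
```

```text
time: 2.75
ee_pos: [0.4713, -0.246, 0.0757]
eef_rot: [[0.314, 0.949, -0.002], [0.949, -0.314, -0.0], [-0.001, -0.001, -1.0]]
ft_force: [0.0, -0.5, 0.4]
grip_width: 1.002
time: 3.55
ee_pos: [0.4708, -0.2458, 0.0761]
eef_rot: [[0.315, 0.949, -0.002], [0.949, -0.315, 0.001], [-0.0, -0.002, -1.0]]
ft_force: [-4.2, 2.1, 10.2]
grip_width: 0.134
shift [-0.021  0.012  0.022] turn [-0.015  0.001  0.008] t 3.55 f [-4.2  2.1 10.2] w 0.134 q [ -3.  30.  35. 115. -25.  42.  29.]
[ 0.41213041  0.67436901 -0.07828129]
```

```bash

python3 -m pendant '[[1,[0,0,0],[0,0,0.8]],[1,[0,0,0],[0,0,1.6]],[1,[0,0,0],[0,0,2.4]],[1,[0,0,0],[0,0,3.2]],[1,[0,0,0],[0,0,4]],[1,[0,0,0],[0,0,4.8]],[1,[0,0,0],[0,0,5.4]],[1,[0,0,0],[0,0,5.4]]]'
python3 -c "
from h import *
togo([.471,-.247,.076],-98.4);print(observe()['wrist_torque'])"
```

```text
time: 4.35
ee_pos: [0.4722, -0.2471, 0.0762]
eef_rot: [[0.881, 0.474, 0.0], [0.474, -0.881, -0.002], [-0.001, 0.002, -1.0]]
ft_force: [5.8, -4.1, -7.9]
grip_width: 0.133
shift [-0.021 -0.013  0.005] turn [1.800e-02 3.000e-03 4.586e+00] t 4.35 f [ 5.8 -4.1 -7.9] w 0.133 q [-11.  34.  47. 115. -35.  46.  -5.]
[-0.96094104 -1.18031537 -0.07846305]
```

```bash

python3 -m pendant '[[1,[0,0,0],[0,0,0.8]],[1,[0,0,0],[0,0,1.6]],[1,[0,0,0],[0,0,2.4]],[1,[0,0,0],[0,0,3.2]],[1,[0,0,0],[0,0,4]],[1,[0,0,0],[0,0,4.6]],[1,[0,0,0],[0,0,4.8]],[1,[0,0,0],[0,0,4.8]]]'
python3 -c "
from h import *
togo([.471,-.247,.076],-98.6);print(observe()['wrist_torque'])"
```

```text
time: 5.15
ee_pos: [0.4727, -0.2489, 0.0763]
eef_rot: [[0.985, -0.174, -0.0], [-0.174, -0.985, -0.007], [0.001, 0.006, -1.0]]
ft_force: [0.1, -8.9, -5.8]
grip_width: 0.134
shift [-0.039 -0.031  0.006] turn [ 0.046 -0.007 -0.178] t 5.15 f [ 0.1 -8.9 -5.8] w 0.134 q [-17.  39.  58. 116. -44.  50. -34.]
[-1.35553368 -0.17664097  1.68188942]
```

Torque about z has jumped to 1.7 N m at -100°, so the knob is on its end stop. Releasing, lifting and looking.

```bash

python3 -m pendant '[[0,[0,0,0],[0,0,-0.2]],[0,[0,0,0],[0,0,-0.2]],[0,[0,0,0],[0,0,-0.2]],[0,[0,0,0],[0,0,-0.2]],[0,[0,0,-1],[0,0,-0.2]],[0,[0,0,-2],[0,0,-0.2]],[0,[0,0,-3],[0,0,-0.2]],[0,[0,0,-3],[0,0,-0.2]]]'
python3 - <<'E'
from h import *
G=np.array([.2957,.955,0])
s=observe();f=wrist();np.savez('w2.npz',**f)
m=mask(f,'blue',(0,0,640,400))
if m.any():
  P=np.array([plane(f,p,.108)[:2] for p in cv2.findNonZero(m)[:,0]],np.float32);print(cv2.minAreaRect(P))
togo(np.array([.471,-.247,.23])+.12*G,-17.2)
E
```

```text
time: 5.95
ee_pos: [0.4746, -0.2503, 0.232]
eef_rot: [[0.989, -0.147, 0.008], [-0.147, -0.989, -0.01], [0.009, 0.009, -1.0]]
ft_force: [0.5, -0.5, -1.0]
grip_width: 0.997
((0.4736279845237732, -0.24985161423683167), (0.011927048675715923, 0.04993349313735962), 81.70247650146484)
shift [ 0.303 -2.399 -0.033] turn [ 7.2000e-02 -1.0000e-03 -1.0152e+01] t 6.0 f [-0.4  0.6  0.1] w 1.0 q [-26.  29.  71. 107. -30.  66. -43.]
```

```bash

python3 -m pendant '[[0,[0,0,0],[0,0,-1]],[0,[0,0,0],[0,0,-2]],[0,[0,0,0],[0,0,-3]],[0,[0,-1,0],[0,0,-4]],[0,[0.2,-2,0],[0,0,-5]],[0,[0.3,-2.4,0],[0,0,-6]],[0,[0.3,-2.4,0],[0,0,-7]],[0,[0.3,-2.4,0],[0,0,-8]]]' >/dev/null
python3 -m pendant '[[0,[0,0,0],[0,0,-1]],[0,[0,0,0],[0,0,-2.15]],[0,[0,0,0],[0,0,-2.15]],[0,[0,0,0],[0,0,-2.15]]]'
python3 - <<'E'
from h import *
G=np.array([.2957,.955,0])
togo(np.array([.471,-.247,.23])+.12*G,-17.2)
f=wrist();np.savez('w3.npz',**f);cv2.imwrite('pics/w3.png',f['frame'][...,::-1])
E
```

```text
time: 7.2
ee_pos: [0.5055, -0.1305, 0.2265]
eef_rot: [[0.292, 0.956, 0.002], [0.956, -0.292, -0.007], [-0.006, 0.004, -1.0]]
ft_force: [0.5, -0.7, -0.7]
grip_width: 0.999
shift [-0.032  0.031 -0.07 ] turn [0.027 0.041 0.028] t 7.2 f [ 0.5 -0.7 -0.7] w 0.999 q [-29.  19.  49. 108. -16.  60.  10.]
```

View pics/w3.png

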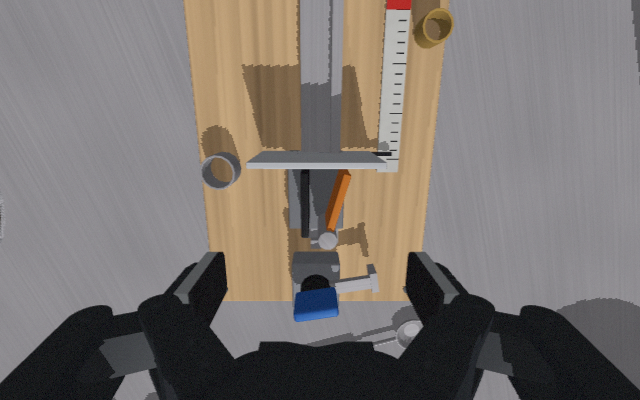

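The view shows the knob turned with its hook swung aside, the black plate top from (305,170) to (305,238), the pointer at (382,153) and the red mark at (398,3). Next I measure plate, pointer and mark.

```bash
cat >> h.py <<'E'
def dark(f,roi):
    h=cv2.cvtColor(f['frame'],cv2.COLOR_RGB2HSV);m=cv2.inRange(h,np.array((0,0,0)),np.array((180,255,35)));r=np.zeros_like(m);x0,y0,x1,y1=roi;r[y0:y1,x0:x1]=m[y0:y1,x0:x1];return r
def gf(p,yaw=-17.2,o=(.471,-.247)):
    a=np.radians(yaw);d=np.array(p)[:2]-o;return np.array([d@[np.cos(a),np.sin(a)],d@[-np.sin(a),np.cos(a)]])*1000
E
python3 - <<'E'
from h import *
f=dict(np.load('w3.npz'))
# yaw from scale strip / red edges: white strip lateral edges
h=cv2.cvtColor(f['frame'],cv2.COLOR_RGB2HSV)
L=[]
for r in range(15,145,2):
    row=f['frame'][r,350:430].astype(int);w=np.nonzero((row.min(1)>170))[0]
    if len(w)>8: L.append(plane(f,(350+w.max(),r),.024)[:2])
L=np.array(L,np.float32);v=cv2.fitLine(L,cv2.DIST_HUBER,0,.01,.01).ravel();a=np.degrees(np.arctan2(v[1],v[0]))%180;print('strip dir',a,'yaw',a-90)
m=dark(f,(298,168,314,245));c,n=cen(m);P=np.array([plane(f,p,.110)[:2] for p in cv2.findNonZero(m)[:,0]],np.float32);print('plate',cv2.minAreaRect(P),gf(plane(f,c,.110)))
G=np.array([gf(p) for p in P]);print('plate span y',G[:,1].min(),G[:,1].max(),'x',G[:,0].min(),G[:,0].max())
m=mask(f,'orange',(310,160,370,240));G=np.array([gf(plane(f,p,.109)) for p in cv2.findNonZero(m)[:,0]]);print('orange',G.min(0),G.max(0))
m=dark(f,(368,146,394,160));c,n=cen(m);print('pointer',c,n,gf(plane(f,c,.031)))
m=mask(f,'red',(370,0,430,30));print('red (cut)',cen(m))
T=dict(np.load('top0.npz'));S=dict(np.load('scene0.npz'))
print('mark',gf([.63547,.0105]),gf([.63657,.01217]))
E
```

```text
strip dir 72.77012 yaw -17.229881
plate ((0.4944491684436798, -0.13476049900054932), (0.06136554852128029, 0.006215136032551527), 72.5768051147461) [-10.32772538 126.55660203]
plate span y 83.48092037788373 144.82450558601974 x -13.882637199410166 -7.5625903496607725
orange [ 13.047111   104.52122783] [ 18.06460552 122.29771294]
pointer [382.25       153.92857143] 28 [ 73.23561221 148.87403546]
red (cut) (array([398.78125,   4.25   ]), 224)
mark [ 80.96980933 294.61928124] [ 81.52678309 296.53987496]
```

```bash
cat >> h.py <<'E'
def wf(x,y,z,yaw=-17.2,o=(.471,-.247)):
    a=np.radians(yaw);return np.array([o[0]+(x*np.cos(a)-y*np.sin(a))/1000,o[1]+(x*np.sin(a)+y*np.cos(a))/1000,z])
E
python3 -c "
from h import *
togo(wf(0,127,.07),-17.2)"
```

```text
shift [0.128 0.016 3.132] turn [0.028 0.042 0.026] t 7.25 f [-0.7  0.7  0.4] w 1.002 q [-29.  19.  49. 108. -16.  60.  10.]
```

```bash

python3 -m pendant '[[0,[0.12,0.02,0.8],[0.03,0.04,0.03]],[0,[0.12,0.02,1.6],[0.03,0.04,0.03]],[0,[0.12,0.02,2.4],[0.03,0.04,0.03]],[0,[0.12,0.02,3.13],[0.03,0.04,0.03]],[0,[0.12,0.02,3.13],[0.03,0.04,0.03]],[0,[0.12,0.02,3.13],[0.03,0.04,0.03]]]'
python3 -c "
from h import *
togo(wf(0,273,.07),-17.2)"
```

```text
time: 7.85
ee_pos: [0.5084, -0.1266, 0.0704]
eef_rot: [[0.298, 0.954, -0.002], [0.954, -0.298, -0.001], [-0.001, -0.001, -1.0]]
ft_force: [0.4, -0.5, 0.9]
grip_width: 0.997
shift [ 2.939 -0.01   0.004] turn [-0.01   0.009 -0.02 ] t 7.85 f [ 0.4 -0.5  0.9] w 0.997 q [-20.  31.  39. 116. -29.  42.  20.]
```

```bash

python3 -m pendant '[[0,[0.2,0,0],[0,0,0]],[0,[0.5,0,0],[0,0,0]],[0,[0.9,0,0],[0,0,0]],[0,[1.3,0,0],[0,0,0]],[0,[1.7,0,0],[0,0,0]],[0,[2.1,0,0],[0,0,0]],[0,[2.4,0,0],[0,0,0]],[0,[2.5,0,0],[0,0,0]]]'
python3 - <<'E'
from h import *
togo(wf(0,273,.07),-17.2)
f=wrist();np.savez('w4.npz',**f);cv2.imwrite('pics/w4.png',f['frame'][...,::-1])
E
```

```text
time: 8.65
ee_pos: [0.5469, -0.0049, 0.0712]
eef_rot: [[0.296, 0.955, 0.0], [0.955, -0.296, -0.0], [-0.0, 0.0, -1.0]]
ft_force: [-1.2, -4.7, 3.8]
grip_width: 1.004
shift [ 0.385 -0.017  0.025] turn [0.002 0.002 0.001] t 8.65 f [-1.2 -4.7  3.8] w 1.004 q [-33.  33.  40. 113. -30.  44.   8.]
```

View pics/w4.png

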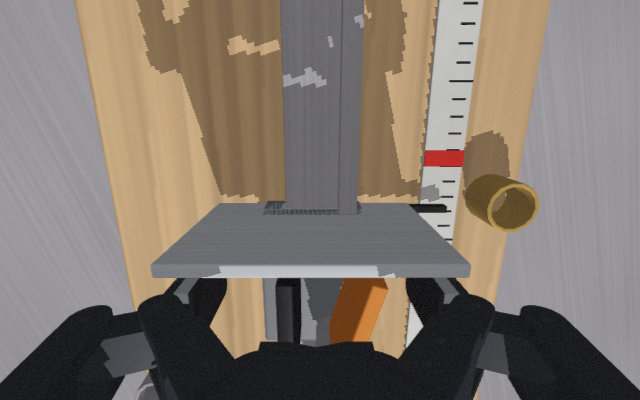

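The pointer (430,208) and the red band (444,158) are both in view. I'm measuring the gap between them.

```bash
cat >> h.py <<'E'
def gap(f,pr,rr=(400,100,480,300),ptz=.031):
    m=dark(f,pr);P=np.array([gf(plane(f,p,ptz)) for p in cv2.findNonZero(m)[:,0]])
    r=mask(f,'red',rr);Q=np.array([gf(plane(f,p,.024)) for p in cv2.findNonZero(r)[:,0]])
    print('pointer x',P[:,0].min().round(1),P[:,0].max().round(1),'y',P[:,1].min().round(1),P[:,1].max().round(1),'mean',P[:,1].mean().round(2),len(P))
    print('mark x',Q[:,0].min().round(1),Q[:,0].max().round(1),'y',Q[:,1].min().round(1),Q[:,1].max().round(1),'mean',Q[:,1].mean().round(2),len(Q))
    print('gap',(Q[:,1].mean()-P[:,1].mean()).round(2), 'midspan gap',((Q[:,1].min()+Q[:,1].max()-P[:,1].min()-P[:,1].max())/2).round(2))
E
python3 - <<'E'
from h import *
f=dict(np.load('w4.npz'));gap(f,(416,203,447,214))
E
```

```text
pointer x 64.4 83.8 y 264.7 269.3 mean 267.51 93
mark x 69.5 93.5 y 292.2 302.2 mean 297.19 607
gap 29.68 midspan gap 30.25
```

```bash

python3 -m pendant '[[0,[0.2,0,0],[0,0,0]],[0,[0.4,0,0],[0,0,0]],[0,[0.56,0,0],[0,0,0]],[0,[0.56,0,0],[0,0,0]],[0,[0.56,0,0],[0,0,0]]]'
python3 - <<'E'
from h import *
f=wrist();np.savez('w5.npz',**f)
gap(f,(416,203,447,214))
togo(wf(0,273,.07),-17.2)
E
```

```text
time: 9.2
ee_pos: [0.5547, 0.021, 0.0711]
eef_rot: [[0.296, 0.955, -0.0], [0.955, -0.296, -0.001], [-0.001, -0.0, -1.0]]
ft_force: [-0.9, -5.1, 1.8]
grip_width: 0.999
pointer x 64.2 83.4 y 291.7 296.3 mean 294.75 98
mark x 69.5 93.4 y 292.2 302.3 mean 297.81 452
gap 3.06 midspan gap 3.25
shift [-0.153 -0.013  0.022] turn [-0.002  0.005 -0.008] t 9.25 f [-1.6 -3.4  1.8] w 1.0 q [-35.  34.  40. 112. -31.  45.   5.]
```

```bash

python3 -m pendant '[[0,[0.06,0,0],[0,0,0]],[0,[0.06,0,0],[0,0,0]],[0,[0.06,0,0],[0,0,0]]]'
python3 - <<'E'
from h import *
f=wrist();np.savez('w6.npz',**f)
gap(f,(416,203,447,214))
cv2.imwrite('pics/w6.png',cv2.resize(f['frame'][140:260,380:520,::-1],None,fx=5,fy=5,interpolation=cv2.INTER_NEAREST))
E
```

```text
time: 9.55
ee_pos: [0.5552, 0.023, 0.0711]
eef_rot: [[0.298, 0.955, -0.001], [0.955, -0.298, -0.001], [-0.001, -0.0, -1.0]]
ft_force: [-1.9, -5.5, 1.4]
grip_width: 0.996
pointer x 64.0 83.2 y 293.6 298.3 mean 297.1 92
mark x 69.5 93.4 y 292.8 302.3 mean 298.5 364
gap 1.41 midspan gap 1.55
```

View pics/w6.png

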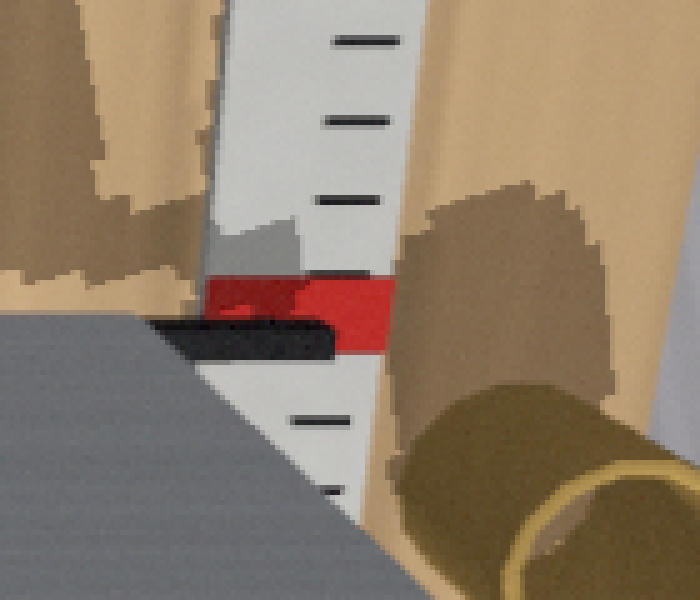

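```bash

python3 - <<'E'
from h import *
f=dict(np.load('w6.npz'))
print('cam',gf(-f['R'].T@f['t']),(-f['R'].T@f['t'])[2])
for c in(425,435,440): print(c,f['frame'][196:216,c].max(1))
for c in (452,): print(c,[tuple(x) for x in f['frame'][192:214:1,c]])
for r in(203.5,209.5,212): print(r,[gf(plane(f,(435,r),z))[1].round(1) for z in(.029,.031,.033)])
T=grab_frame('top');np.savez('t6.npz',**T)
h=mask(T,'red',(290,160,330,210));print(cen(h),gf(plane(T,cen(h)[0],.024)))
u=proj(T,wf(75,297.2,.031));u0,v0=np.round(u).astype(int);print(u);print(cv2.cvtColor(T['frame'],cv2.COLOR_RGB2GRAY)[v0-5:v0+6,u0-9:u0+10])
E
```

```text
cam [  1.21398589 352.08705546] 0.21428120541708248
425 [129 129 127 128 129 125 186 121  34  26  37  37  45  36  41  38 126 192
 193 196]
435 [123 128 127 126 127 126 127 106  31  19  30  41  38  35  33  36 161 193
 193 193]
440 [127 128 184 188 187 186 190 120  29  22  34  34  41  39  39  37 160 194
 193 194]
452 [(np.uint8(192), np.uint8(190), np.uint8(188)), (np.uint8(189), np.uint8(190), np.uint8(187)), (np.uint8(62), np.uint8(63), np.uint8(61)), (np.uint8(95), np.uint8(34), np.uint8(35)), (np.uint8(186), np.uint8(47), np.uint8(44)), (np.uint8(188), np.uint8(49), np.uint8(41)), (np.uint8(188), np.uint8(47), np.uint8(43)), (np.uint8(186), np.uint8(39), np.uint8(36)), (np.uint8(186), np.uint8(46), np.uint8(39)), (np.uint8(189), np.uint8(47), np.uint8(48)), (np.uint8(187), np.uint8(45), np.uint8(43)), (np.uint8(186), np.uint8(41), np.uint8(39)), (np.uint8(188), np.uint8(45), np.uint8(45)), (np.uint8(187), np.uint8(46), np.uint8(42)), (np.uint8(188), np.uint8(48), np.uint8(42)), (np.uint8(188), np.uint8(49), np.uint8(46)), (np.uint8(188), np.uint8(47), np.uint8(45)), (np.uint8(187),
[... 573 characters left out ...]
 64 54 51 59]
 [72 73 73 73 71 69 72 69 71 68 68 71 70 69 65 58 52 58 65]
 [68 70 70 72 71 69 70 70 72 70 72 68 68 67 64 57 50 57 64]
 [64 66 70 69 72 71 69 73 75 71 70 68 68 62 56 47 54 61 64]
 [64 62 62 65 69 68 70 69 71 70 71 69 61 51 47 47 56 66 66]
 [63 62 65 63 63 65 65 68 69 72 70 69 56 45 45 51 60 64 68]
 [62 64 62 66 64 63 66 68 68 71 66 62 53 46 46 55 64 64 66]
 [65 65 65 63 66 68 69 71 72 72 68 65 54 48 53 59 63 66 69]
 [68 65 68 67 70 71 76 71 71 73 74 69 63 53 58 62 65 65 66]
 [65 68 66 67 67 73 71 70 74 72 72 70 60 53 59 67 65 67 65]]h.py:19: RuntimeWarning: Mean of empty slice.
  y,x=np.nonzero(m);return np.array([x.mean(),y.mean()]),len(x)
  ret = ret.dtype.type(ret / rcount)
```

The camera sits ahead of the stop, so the pointer's front and top faces separate. The pointer is at about 295.85 mm and the mark at 297.2 mm. I'll push another ~1.3 mm, then close.

```bash

python3 -m pendant '[[0,[0.04,0.01,0],[0,0,0]],[0,[0.04,0.01,0],[0,0,0]],[0.4,[0.04,0.01,0],[0,0,0]],[0.5,[0.04,0.01,0],[0,0,0]],[0.6,[0.04,0.01,0],[0,0,0]],[1,[0.04,0.01,0],[0,0,0]],[1,[0.04,0.01,0],[0,0,0]],[1,[0.04,0.01,0],[0,0,0]]]'
python3 -m pendant '[[1,[0.01,0,0],[0,0,0]],[1,[0.01,0,0],[0,0,0]],[1,[0.01,0,0],[0,0,0]],[1,[0.01,0,0],[0,0,0]]]'
python3 - <<'E'
from h import *
f=wrist();np.savez('w7.npz',**f)
for c in(425,435,440): print(c,f['frame'][194:218,c].max(1))
print([(r,gf(plane(f,(435,r),.031))[1].round(1)) for r in range(198,214,2)])
r=mask(f,'red',(440,100,480,300));Q=np.array([gf(plane(f,p,.024)) for p in cv2.findNonZero(r)[:,0]]);print(Q.min(0),Q.max(0))
s=observe();print(gf(s['ee_pos']),s['grip_width']*85,s['ft_force'],s['wrist_torque'])
cv2.imwrite('pics/w7.png',f['frame'][...,::-1])
E
```

```text
time: 10.45
ee_pos: [0.5537, 0.0253, 0.0726]
eef_rot: [[0.297, 0.955, -0.005], [0.955, -0.297, 0.002], [0.001, -0.005, -1.0]]
ft_force: [-21.1, -0.0, 35.6]
grip_width: 0.308
time: 10.85
ee_pos: [0.5534, 0.0254, 0.0728]
eef_rot: [[0.297, 0.955, -0.005], [0.955, -0.297, 0.003], [0.001, -0.006, -1.0]]
ft_force: [-8.0, -4.8, 8.5]
grip_width: 0.301
425 [128 131 130 124 123 127 125 181 182  89  31  16  42  40  44  36  42  41
 191 196 197 184 134 114]
435 [132 133 133 126 124 129 127 131 176  84  29  15  38  38  37  37  38  40
 190 195 196 196 196 196]
440 [133 135 135 125 130 126 131 188 191  85  21  22  38  35  40  35  40  36
 157 193 197 197 196 195]
[(198, np.float64(303.7)), (200, np.float64(302.4)), (202, np.float64(301.1)), (204, np.float64(299.8)), (206, np.float64(298.4)), (208, np.float64(297.1)), (210, np.float64(295.8)), (212, np.float64(294.4))]
[ 79.52426925 292.2046201 ] [ 93.43859859 301.81622065]
[ -1.84743575 284.63950349] 25.853705019406434 [-7.50869274 -3.80262946  9.23217099] [-1.10637537  0.23960854  0.44072302]
```

View pics/w7.png

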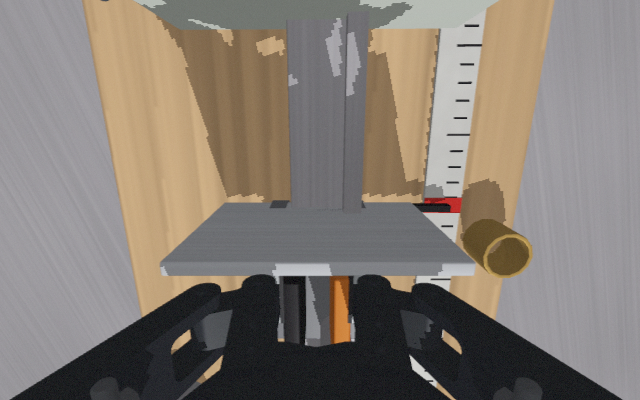

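After squeezing, the pointer sits inside the red band (432,208) and the orange lever is parallel to the black plate. I'm holding briefly and re-checking position and lever angle before handing in.

```bash

python3 -m pendant '[[1,[0,0,0],[0,0,0]],[1,[0,0,0],[0,0,0]],[1,[0,0,0],[0,0,0]],[1,[0,0,0],[0,0,0]],[1,[0,0,0],[0,0,0]],[1,[0,0,0],[0,0,0]]]'
python3 - <<'E'
from h import *
f=wrist();s=observe()
print([f['frame'][200:214,c].max(1).tolist() for c in (425,435)],gf(plane(f,(430,207.5),.031)))
print(gf(s['ee_pos']),s['grip_width'],s['ft_force'])
def fit(m,z):
    E=[]
    for r in np.unique(np.nonzero(m)[0]):
        c=np.nonzero(m[r])[0]
        E.append(gf(plane(f,(c.min(),r),z)))
    E=np.array(E);p=np.polyfit(E[:,1],E[:,0],1);return np.arctan(p[0]),E[[0,-1]].round(1).tolist()
print('orange inner edge',fit(mask(f,'orange',(322,278,356,335)),.109)); print('plate',fit(dark(f,(286,278,308,335)),.110))
r=mask(f,'red',(440,100,480,300));Q=np.array([gf(plane(f,p,.024)) for p in cv2.findNonZero(r)[:,0]]);print(Q.min(0),Q.max(0))
for n in('top','scene'):
    g=grab_frame(n);m=mask(g,'orange',(200,150,420,280))
    if m.any():
        P=np.array([gf(plane(g,p,.109)) for p in cv2.findNonZero(m)[:,0]],np.float32);print(n,len(P),cv2.minAreaRect(P))
E
```

```text
time: 11.5
ee_pos: [0.5533, 0.0252, 0.0729]
eef_rot: [[0.297, 0.955, -0.005], [0.955, -0.297, 0.002], [0.001, -0.006, -1.0]]
ft_force: [-5.0, -3.9, 3.6]
grip_width: 0.303
[[125, 179, 180, 82, 26, 23, 44, 39, 39, 40, 38, 41, 192, 194], [129, 129, 189, 88, 18, 21, 43, 38, 38, 41, 40, 40, 190, 195]] [ 70.94886338 297.21675139]
[ -1.83127485 284.36626706] 0.30431670677120715 [-4.71366773 -3.25745421  4.3766167 ]
orange inner edge (np.float64(-0.1134541340765396), [[10.8, 289.1], [11.3, 284.6]])
plate (np.float64(-0.12447430001074608), [[-12.9, 292.3], [-7.9, 266.3]])
[ 79.52000737 292.66610567] [ 93.47981484 302.25886838]
scene 18 ((11.061004638671875, 253.47145080566406), (6.984001159667969, 29.459028244018555), 0.32346320152282715)
```

```bash
python3 -c "
from cell import *
print(finish_job())"
```

```text
the job is handed in; nothing more can be done
None
```

The job is done and handed in at about 11.7 s of the 51 s. The arm is still pinching plate and lever, with the pointer on the mark.

- **Knob:** I gripped the wing and turned it clockwise about 80°. The torque then rose to 1.7 N m at the end stop, and the picture afterwards showed the hook swung clear of the stop.
- **Stop:** I pushed it along the rail with open fingers until the pointer was over the red mark, then closed the gripper while still pushing.
- **Last position check:** the pointer measured 297.2 to 297.4 mm from the knob axis and the mark about 297.2 to 297.5 mm. They agree within about 0.3 mm, and the position held through a 0.6 s hold.
- **Lever:** in the scene view the orange handle was parallel to the rail within 0.3°. Its centre was about 11 mm from the rail's middle line, against 10.5 mm expected when closed.

Some checks were weaker or disagreed:
- **Grip opening:** it read about 26 mm instead of the nominal 28 mm over plate and handle. I put this down to pad give, since the knob also read thin (11.4 mm for 12 mm).
- **Lever angle from the wrist picture:** the edge fits were too short and partly hidden to be useful, so I relied on the scene view.
- **Top camera:** it could not see the red mark or the lever at the end, so the pointer check rests on the wrist camera alone.
- **Utensils:** I touched none of them knowingly, and the last wrist picture shows the brass cutter standing beside the mark. I did not measure the other utensils again at the end.

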